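# Index a wheel hub to its next spoke hole

### The arm

A 7-joint arm with a two-finger parallel gripper is mounted at the origin on the work surface. World frame = base frame: x ahead of the robot, y to its left, z up, the work surface at z = 0. Lengths are in m, angles in rad, forces in N, time in s.
With the tool pointing down it reaches from about 0.425 to 1.025 m from the base axis. Payload 3.6 kg.
Tool frame: the origin (TCP) lies midway between the tips of the shut fingers; the grasp point (between the pads) lies 19 mm behind it (manip.pinch_z is the distance from the TCP to the grasp point, in m); z points along the fingers, y is the direction in which the jaws open and shut (so a half turn about z gives the same grasp; the last joint's range is limited). The gripper opens to 85 mm and grips with 20 to 120 N. Pads are 22 mm wide; open, the fingers measure 114 mm over their backs; the gripper's body (76 mm by 85 mm) begins 54 mm behind the grasp point. The pads swing forward as they close: fully open they stand 13 mm farther back than shut.
Start: joints at [1.083, 0.591, 0.048, 1.609, -0.033, 0.943, -0.034], TCP at [0.278, -0.67, 0.231] pointing down, gripper open.
Joint ranges: [-2.69, 2.69], [-0.47, 2.24], [-1.27, 1.36], [0.19, 2.51], [-1.53, 4.68], [0.08, 2.07], [-3.09, 3.09]. Speed limits (rad/s): [2.57, 2.57, 3.14, 3.14, 3.14, 3.14, 3.14].

### API

Orientations are given as a unit quaternion [w, x, y, z].
In Python, from rig import manip, optics gives the robot as it stands.
- The arm moves only by the tool move_arm, never from a script. Its argument "motion" is a list of rows, each a list of 7 numbers: the opening, from 0 (shut) to 1 (fully open), then the shift along the world's x, y, z in units of 0.2 m (1.0 is 0.2 m), then the turn, a rotation vector about the world's x, y, z in units of 0.1 rad (1.0 is 0.1 rad). A call has 1 to 20 rows; each row shifts and turns the pose as measured when the row begins; what a row does not reach is not made up. A row lasts 1/8 s, in which the tool goes at most 62.5 mm and 10.7 degrees, less where a joint would pass 70% of its speed; a pose out of reach is approached as far as the arm can. A call with a number of a shift or a turn outside -1 to 1 is refused whole. A call with a gripper value outside its range is refused whole. The fingers move at their own pace and stop on an object; the grip force is fixed at half the most. Time passes only in rows, so rows that do not move let the fingers close. It gives the time, the measured TCP pose, the force and the opening at its end, in the units of the state.
- manip.get_state(): the state, without advancing time (a new reading comes with each control period).
- optics.grab_frame(name): name is "side" or "top" or "wrist"; returns a dict with "color" (384x512x3 uint8, red, green, blue), "z_map" (384x512 float32, m along the optical axis (not along the pixel's ray), 0 where there is no reading), "K" (3x3 intrinsics, pixels), "xyz" and "orientation" of the camera in the world; the wrist camera has in their place "mount" (4x4, takes a point from camera to tool coordinates, whose origin is the TCP and whose axes are the flange's). Camera axes: x right, y up, looking along -z (the intrinsics and any distortion apply to the point x, -y, -z); pixel columns grow to the right and rows downward; lengths in m; the calibration is good to about 2 mm. A picture is of the moment at which its call begins: read the wrist's pose just before it.
- manip.sign_off(): hands the job in, once; it reports no verdict.
The state is a dict: "time": time; "qpos": joint angles; "joint_vel": joint speeds; "joint_torque": joint torques, N m; "tool_pos": TCP position; "ee_rot": TCP orientation; "force": force on the tool from outside, world axes, zero at the start; "torque": the same for the moment, N m; "grip_width": finger opening in m.
Only numpy, scipy, OpenCV 4.12 (cv2) and the standard library are available. Lean on these libraries where they do the work, as an engineer would, in place of code of your own. Each camera call takes 0.05 s, during which the arm holds its last target. There are 200 camera calls.

### The job

Bring the wheel hub round for its next spoke hole: push the index table anticlockwise by its upright handle until the spring bolt drops into the next notch, then bring the table back gently but firmly until the notch seats against the bolt, without bruising it. Then swing the clamp lever anticlockwise right round to its stop; keep clear of the boring unit and leave everything else where it is.

Things in the scene. Friction and masses are not known exactly. Their poses are not given: they have to be found in the camera images.
- indexer: the index table's fixed cast base: a green plate 310 mm (its x) by 330 mm (its y) and 16 mm thick, screwed to the bench. Origin on the turning axis at bench height, z up. Its +x axis points from the turning axis to the boring unit, its -y axis to the spring bolt, its +y axis to the clamp boss. Nothing on it moves sideways
- turntable (a joint): how far the table has turned, rad, growing anticlockwise seen from above. The table turns freely both ways on a vertical axis but for dry friction of about 0.3 N m (about 4 N at the handle) and stays where it is left. Eight notches, one every 0.785; the bolt holds the last one at 0 and the next one, the one wanted, at 0.787. It starts between the two
- index_plate: the table's notched steel plate, 200 mm across, top 60 mm above the bench, with eight notches 15.5 mm wide and 8 mm deep in its rim. A notch leaves the bolt 6 mm (0.06 rad) of play; beyond that (joint over 0.85) the bolt's bevelled side lets the table ride on anticlockwise, with about 10 N more at the handle. Origin on the turning axis at bench height
- bolt: the spring bolt: a steel latch 13.5 mm wide in a green housing on the base's -y side, sprung radially against the plate's rim (3 to 5 N). It slides on the rim and snaps 5.5 mm into a notch as soon as the table has come just past 0.787. Its flat side then stops the table solidly when that is brought back clockwise. Origin on the turning axis at bench height, x axis pointing outwards
- handle (a point): centre of the upright black handle on the table: a round post 22 mm across, 66 to 138 mm above the bench, its axis 80 mm from the turning axis; this point is 100 mm above the bench. Brought back clockwise on to the bolt, a steady push of about 15 N at the handle (11 at least, 4 of them lost to friction) seats the table well; over about 25 N, or a knock, bruises the bolt
- table_axis (a point): point on the turning axis at the height of the plate's top (60 mm above the bench). The wooden hub on the middle of the table is 100 mm across and 105 mm high above the bench, with a nut to 127 mm
- clamp (a joint): clamp lever's angle, rad: 0 slack, grows anticlockwise seen from above, ends at a solid stop at 1.10 (clamped tight). It takes about 5 N at the knob to start and about 9 N near the end, and stays where it is left
- clamp_knob (a point): centre of the black ball knob, 28 mm across, on the end of the clamp lever, 94 mm above the bench. The lever's bar (11 mm thick) rises to it from the boss
- clamp_pivot (a point): the vertical axis of the clamp lever, at the height of its knob; the knob runs round it at 80 mm radius. The boss below reaches 71 mm above the bench
- drill: the boring unit on the base's +x side: motor, chuck and a 15 mm bit drawn back 69 mm from the hub, at 82 mm above the bench, its top at 126 mm, from 119 to 385 mm from the turning axis. Origin on the turning axis at bench height. Not to be touched
- spare_hub: turned beech wheel hub 100 mm across and 45 mm tall, standing loose on the bench right of the index table (a bystander); origin at the centre of its underside
- spoke_tray: open plywood tray 200 x 100 x 35 mm with turned spokes in it, at the near left of the bench (a bystander); origin at the centre of its underside
- glue_bottle: white glue bottle 58 mm across and 140 mm tall, at the left of the bench (a bystander); origin at the centre of its underside
- chuck_key: T-shaped steel chuck key about 70 x 80 mm, 12 mm thick, lying on the index table's base plate at its far right corner (a bystander); origin under its middle
- wrench: open-ended wrench 170 mm long lying on the near edge of the index table's base plate, up to 26 mm above the bench (a bystander)
- try_square: carpenter's try square lying flat, stock 110 mm, blade 160 mm, at the right of the bench (a bystander)
- gouge: woodturning gouge about 400 mm long lying at the near right of the bench (a bystander)

How it is judged:
By the outcome, as a careful person would: the job done as asked, in the order asked, and still so for the second after the job is handed in, with the robot touching nothing.
It also fails if it takes over 67 s, if anything falls off the work surface, if the arm or the gripper's body presses on something with over 40 N, if the wrist force passes 120 N, or if a joint passes its speed limit or range.

## Working session

There is one attempt and no reset: what is moved stays moved. The work goes in short steps, Python scripts to look and compute and a tool call to move; the robot and the scene stay as the last step left them, time stands still between calls to the robot, and variables do not carry over. Pictures are saved under pics/ and viewed, about 8 in all and at most 12, crops included, and the job is handed in when it is done.

Besides the shell and the picture viewer there is one more tool, called after "Request:" as a command line: name --pt "numbers of a row" for each row, then --argument value for the rest. move_arm: Moves the arm, as the interface text tells. Shifts and turns lie within -1 to 1; 1 stands for 0.2 m of shift or 0.1 rad of turn. Its arguments: {"type":"object","properties":{"motion":{"type":"array"}},"required":["motion"]}

```bash
mkdir -p pics; cat > h.py <<'E'
import numpy as np, cv2
from scipy.spatial.transform import Rotation as R
from rig import manip, optics
def grab(n):
    s=manip.get_state(); f=optics.grab_frame(n)
    if 'mount' in f:
        q=s['ee_rot'];T=np.eye(4);T[:3,:3]=R.from_quat([q[1],q[2],q[3],q[0]]).as_matrix();T[:3,3]=s['tool_pos'];T=T@f['mount']
    else:
        q=f['orientation'];T=np.eye(4);T[:3,:3]=R.from_quat([q[1],q[2],q[3],q[0]]).as_matrix();T[:3,3]=f['xyz']
    z=f['z_map'];K=f['K'];v,u=np.indices(z.shape)
    P=np.stack([(u-K[0,2])/K[0,0]*z,-(v-K[1,2])/K[1,1]*z,-z],-1)@T[:3,:3].T+T[:3,3]
    P[z==0]=np.nan
    return f['color'],P,f,T
def save(n,img): cv2.imwrite('pics/'+n,img[...,::-1])
E
python3 - <<'E'
from h import *
s=manip.get_state();print(s)
for n in('top','side'):
    c,P,f,T=grab(n);save(n+'0.png',c);np.savez(n+'0.npz',c=c,P=P);print(n,T,f['K'],[k for k in f], f.get('distortion'))
E
```

```text
{'time': 0.0, 'qpos': array([ 1.08350395,  0.59212504,  0.0483251 ,  1.60982876, -0.03328896,
        0.94264645, -0.03368545]), 'joint_vel': array([-2.22187892e-03, -5.05470282e-04,  1.81651553e-03,  1.34984017e-05,
        3.89582363e-04,  1.73206596e-04, -8.74195883e-04]), 'joint_torque': array([ 3.09313127e-04, -5.48706579e+01,  1.54569291e+00, -1.98132670e+01,
        9.21072933e-03,  8.84942041e-03,  9.28803701e-06]), 'tool_pos': array([ 0.27785522, -0.66876315,  0.23013489]), 'ee_rot': array([-1.06304348e-03,  9.80670025e-01,  1.95665761e-01, -2.87854249e-04]), 'force': array([ 0.51043855, -0.25118777,  0.50299943]), 'torque': array([ 0.01603406, -0.00135402, -0.04987463]), 'grip_width': 0.08546029297675735}
top [[-0.01259732  0.98071315 -0.19504621  0.30069218]
 [-0.99980144 -0.00934187  0.0176016  -0.05183882]
 [ 0.01544003  0.19522921  0.9806361   1.22067833]
 [ 0.          0.          0.          1.        ]] [[359.00976031   0.         250.66011923]
 [  0.         359.00976031 194.9827594 ]
 [  0.           0.           1.        ]] ['color', 'z_map', 'K', 'xyz', 'orientation'] None
side [[-9.52303056e-01  2.15187309e-01 -2.16363841e-01  1.91917703e-01]
 [-3.05152582e-01 -6.69471717e-01  6.77266212e-01  9.93045330e-01]
 [ 8.89620925e-04  7.10986668e-01  7.03204925e-01  1.17067172e+00]
 [ 0.00000000e+00  0.00000000e+00  0.00000000e+00  1.00000000e+00]] [[437.10093547   0.         252.60593623]
 [  0.         437.10093547 199.4635514 ]
 [  0.           0.           1.        ]] ['color', 'z_map', 'K', 'xyz', 'orientation'] None
```

View pics/top0.png

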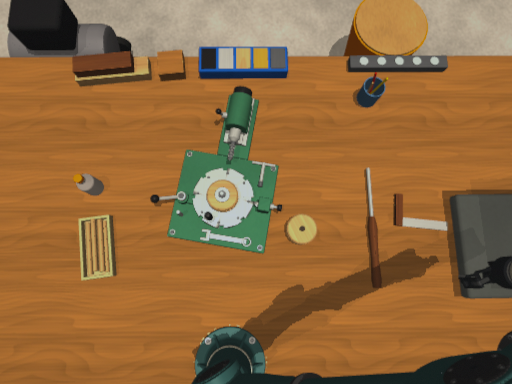

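View pics/side0.png

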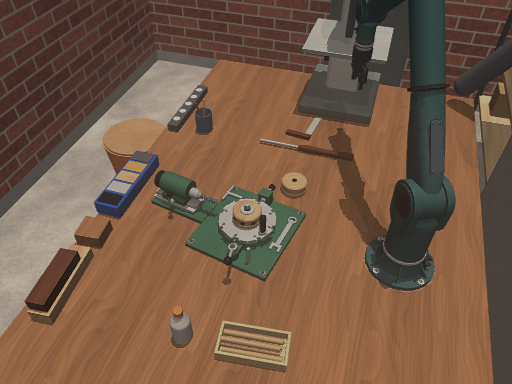

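Top view: the table axis is near (222,195), the handle near (208,216), the clamp knob near (155,199), the boss near (180,197), the bolt near (278,208) and the drill above.

```bash
python3 - <<'E'
from h import *
d=np.load('top0.npz');c=d['c'];P=d['P']
def box(u0,u1,v0,v1): return P[v0:v1,u0:u1].reshape(-1,3),c[v0:v1,u0:u1].reshape(-1,3)
p,_=box(185,262,160,232)
m=abs(p[:,2]-.06)<.004; q=p[m]; 
(cx,cy),r=cv2.minEnclosingCircle(q[:,:2].astype(np.float32));print('plate',cx,cy,r,m.sum())
m=abs(p[:,2]-.105)<.004;(x,y),r=cv2.minEnclosingCircle(p[m][:,:2].astype(np.float32));print('hub',x,y,r,m.sum())
p,k=box(198,218,205,226);m=p[:,2]>.125;print('handle',p[m].mean(0),m.sum(),p[m].max(0),p[m].min(0))
p,k=box(145,165,188,210);m=p[:,2]>.085;print('knob',p[m].mean(0),m.sum(),p[m].max(0),p[m].min(0))
p,k=box(168,195,185,205);m=(p[:,2]>.05);print('boss/bar');print(np.round(p[m][::4],3))
# green base plate
g=(c[...,1]>c[...,0]*1.4)&(abs(P[...,2]-.016)<.005);q=P[g];q=q[(abs(q[:,0]-cx)<.25)&(abs(q[:,1]-cy)<.25)]
print('base',cv2.minAreaRect(q[:,:2].astype(np.float32)))
p,k=box(265,290,200,215);print('bolt',np.round(p[p[:,2]>.04].mean(0),3))
p,k=box(225,255,85,150);m=p[:,2]>.09;print('drill',p[m].mean(0),p[m].max(0),p[m].min(0))
cr=cv2.resize(c[140:260,140:300],None,fx=5,fy=5,interpolation=cv2.INTER_CUBIC);save('crop0.png',cr)
E
```

```text
plate 0.5040954351425171 0.018758278340101242 0.12680362164974213 1750
hub 0.5112417936325073 0.02322189323604107 0.06501663476228714 588
handle [0.45825326 0.06111897 0.13634476] 40 [0.46842488 0.07162746 0.14109346] [0.4494536  0.05113678 0.12525012]
knob [0.51755373 0.22966184 0.10072545] 77 [0.52966772 0.2465315  0.1106547 ] [0.50529367 0.20877224 0.08582084]
boss/bar
[[0.56  0.114 0.061]
 [0.545 0.161 0.07 ]
 [0.546 0.117 0.062]
 [0.543 0.159 0.063]
 [0.542 0.146 0.066]
 [0.539 0.165 0.069]
 [0.538 0.151 0.07 ]
 [0.54  0.117 0.06 ]
 [0.535 0.161 0.072]
 [0.535 0.148 0.069]
 [0.53  0.192 0.078]
 [0.531 0.179 0.075]
 [0.532 0.168 0.07 ]
 [0.531 0.154 0.073]
 [0.532 0.142 0.067]
 [0.527 0.188 0.079]
 [0.529 0.174 0.069]
 [0.528 0.161 0.071]
 [0.529 0.149 0.065]
 [0.532 0.138 0.051]
 [0.525 0.186 0.074]
 [0.525 0.173 0.073]
 [0.526 0.162 0.065]
 [0.525 0.148 0.068]
 [0.521 0.192 0.077]
 [0.523 0.162 0.066]
 [0.522 0.148 0.07 ]
 [0.523 0.113 0.063]
 [0.519 0.158 0.067]
 [0.521 0.147 0.056]
 [0.519 0.154 0.051]
 [0.515 0.164 0.052]
 [0.509 0.116 0.064]
 [0.504 0.117 0.058]]
base ((0.5686423778533936, 0.010952532291412354), (0.32641592621803284, 0.3942459523677826), 79.2314453125)
bolt [ 0.494 -0.14   0.066]
drill [ 0.80238648 -0.03477128  0.11497475] [0.89454642 0.01013835 0.1328981 ] [ 0.68019488 -0.07766922  0.09000279]
```

View pics/crop0.png

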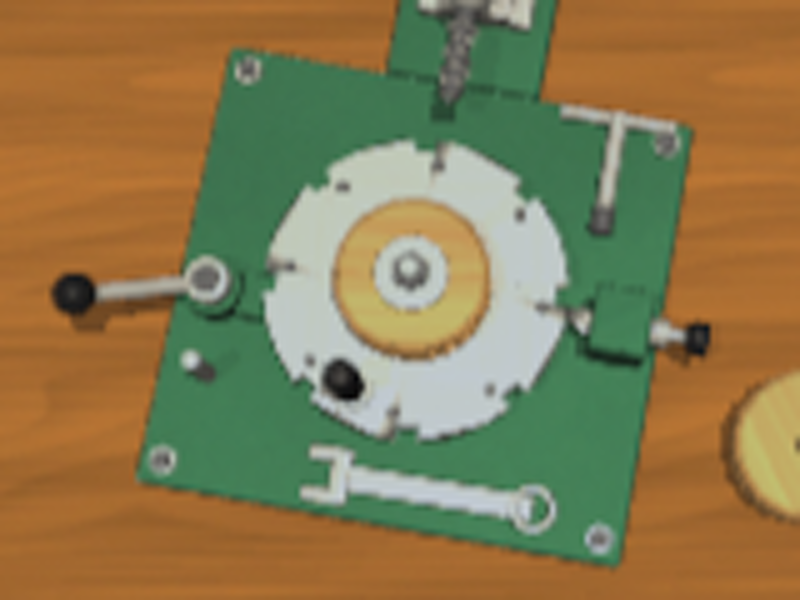

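Crop: the pivot is at (205,278), the knob at (72,293) and a stop pin at (190,358). The handle is at (343,380) and the bolt tip at about (575,318). I'll move the wrist camera in for a closer look.

Request:
move_arm --pt "1 0.065 0.246 0.06 0 0 -0.56" --pt "1 0.065 0.246 0.06 0 0 -0.56" --pt "1 0.065 0.246 0.06 0 0 -0.56" --pt "1 0.065 0.246 0.06 0 0 -0.56" --pt "1 0.065 0.246 0.06 0 0 -0.56" --pt "1 0.065 0.246 0.06 0 0 -0.56" --pt "1 0.065 0.246 0.06 0 0 -0.56" --pt "1 0.065 0.246 0.06 0 0 -0.56" --pt "1 0.065 0.246 0.06 0 0 -0.56" --pt "1 0.065 0.246 0.06 0 0 -0.56" --pt "1 0.065 0.246 0.06 0 0 -0.56" --pt "1 0.065 0.246 0.06 0 0 -0.56" --pt "1 0.065 0.246 0.06 0 0 -0.56" --pt "1 0.065 0.246 0.06 0 0 -0.56" --pt "1 0 0 0 0 0 0"

```text
time: 1.98
tool_pos: [0.4572, 0.0456, 0.3979]
ee_rot: [-0.005, 0.978, -0.206, -0.001]
force: [-0.8, 0.1, 0.4]
grip_width: 0.0855
```

```bash
python3 - <<'E'
from h import *
s=manip.get_state();print(s['time'],s['tool_pos'],s['qpos'],s['force'],R.from_quat(np.roll(s['ee_rot'],-1)).as_matrix())
c,P,f,T=grab('wrist');save('w1.png',c);np.savez('w1.npz',c=c,P=P,T=T,K=f['K']);print(T)
E
```

```text
1.975 [0.45724143 0.04559792 0.39785289] [ 0.01280748  0.0759318  -0.21843134  1.96448831  0.00721813  1.1006836
 -2.1947397 ] [-0.81337445  0.10686473  0.43635883] [[ 9.14840067e-01 -4.03816303e-01  2.12263858e-04]
 [-4.03797042e-01 -9.14791036e-01  1.02620795e-02]
 [-3.94981792e-03 -9.47387298e-03 -9.99947321e-01]]
[[-0.40268076  0.87654983  0.26364483  0.52410802]
 [-0.91528018 -0.38228414 -0.12696861  0.0140159 ]
 [-0.01050707 -0.2924367   0.95622716  0.54063251]
 [ 0.          0.          0.          1.        ]]
```

View pics/w1.png

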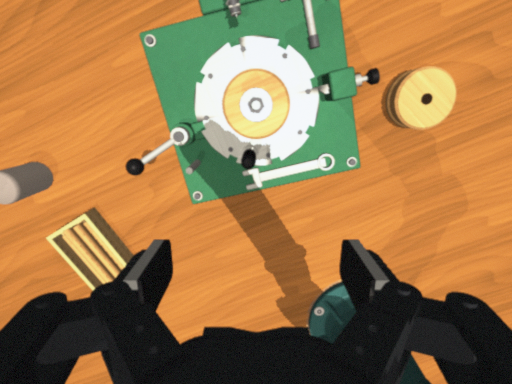

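The wrist view shows the hub at (256,104), the handle at (249,158), the bolt tip at (325,90), the pivot at (180,136) and the knob at (135,166). Next I'll rectify the plate onto its top plane to find the notches.

```bash
python3 - <<'E'
from h import *
from scipy.optimize import least_squares
d=np.load('w1.npz');c=d['c'];P=d['P'];T=d['T'];K=d['K']
Z=P[...,2]
def fit(m,lo,hi,c0,rn):
    # circle fit on z band boundary via known r: use hub top region centroid (symmetric)
    q=P[m];return q.mean(0),len(q)
near=np.hypot(P[...,0]-.51,P[...,1]-.02)<.2
m=near&(abs(Z-.105)<.004)&(np.hypot(P[...,0]-.511,P[...,1]-.02)<.058);q=P[m];h=cv2.convexHull(q[:,:2].astype(np.float32));print('hub',cv2.minEnclosingCircle(h),q[:,2].mean())
m=near&(abs(Z-.06)<.004)&(np.hypot(P[...,0]-.511,P[...,1]-.02)<.112);q=P[m];h=cv2.convexHull(q[:,:2].astype(np.float32));print('plate',cv2.minEnclosingCircle(h),cv2.fitEllipse(h),q[:,2].mean())
def blob(u0,u1,v0,v1,zl,n):
    p=P[v0:v1,u0:u1].reshape(-1,3);p=p[p[:,2]>zl];print(n,p.mean(0),p.min(0),p.max(0),len(p), cv2.minEnclosingCircle(p[:,:2].astype(np.float32)))
blob(236,262,145,172,.13,'handle');blob(122,150,155,182,.098,'knob');blob(168,194,124,150,.066,'boss')
def rect(z,xs,ys):
    X,Y=np.meshgrid(xs,ys,indexing='ij');W=np.stack([X,Y,np.full_like(X,z)],-1)
    C=(W-T[:3,3])@T[:3,:3];u=K[0,0]*C[...,0]/-C[...,2]+K[0,2];v=-K[1,1]*C[...,1]/-C[...,2]+K[1,2]
    return cv2.remap(c,u.astype(np.float32),v.astype(np.float32),cv2.INTER_CUBIC)
im=rect(.06,np.arange(.511+.14,.511-.14,-.0005),np.arange(.021+.16,.021-.16,-.0005))
save('r1.png',im)
E
```

```text
hub ((0.5240411162376404, 0.020442653447389603), 0.05001328885555267) 0.10535349695059029
plate ((0.5227310657501221, 0.013389470055699348), 0.10714549571275711) ((0.5233505368232727, 0.01729866862297058), (0.19645355641841888, 0.20938770473003387), 167.38870239257812) 0.060324359517021746
handle [0.45675504 0.06189448 0.13671651] [0.44549457 0.05243307 0.13050447] [0.46637841 0.0725318  0.14029171] 165 ((0.4560161530971527, 0.06229454651474953), 0.010623075999319553)
knob [0.51525628 0.23248336 0.10447797] [0.50217391 0.22119115 0.098099  ] [0.52801566 0.24715851 0.10920528] 215 ((0.5154408812522888, 0.23434092104434967), 0.013374912552535534)
boss [0.52905358 0.15825942 0.06921005] [0.5155679  0.14205519 0.06601157] [0.54373104 0.17973637 0.07352863] 272 ((0.5278870463371277, 0.16180187463760376), 0.019787684082984924)
```

View pics/r1.png

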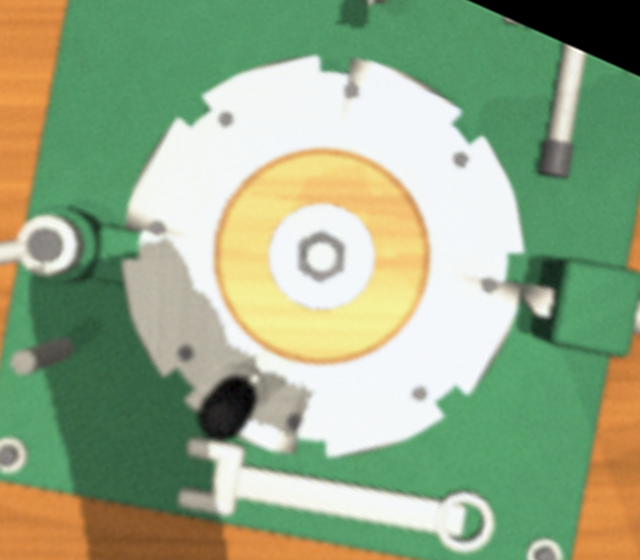

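Axis ≈ (0.5235, 0.020). The handle is at (0.456, 0.062), r = 0.0796, which matches the given 80 mm, with polar angle 148°. The notch needs about 0.66 rad more to reach the bolt, so the handle should end near 186°. I'll straddle the handle with the fingers half open.

Request:
move_arm --pt "0.5 0 0.04 -0.25 0 0 -0.7" --pt "0.5 0 0.04 -0.25 0 0 -0.7" --pt "0.5 0 0 -0.25 0 0 0" --pt "0.5 0 0 -0.2 0 0 0" --pt "0.5 0 0 0 0 0 0" --pt "0.5 0 0 0 0 0 0"

```text
time: 2.78
tool_pos: [0.4547, 0.0493, 0.2026]
ee_rot: [-0.001, 0.959, -0.284, -0.0]
force: [0.1, 0.2, 1.4]
grip_width: 0.0425
```

```bash
cat > st.py <<'E'
from h import *
s=manip.get_state();M=R.from_quat(np.roll(s['ee_rot'],-1)).as_matrix();p=s['tool_pos']
print('t',s['time'],'p',p.round(4),'jaw',np.degrees(np.arctan2(*(-M[:2,1])[::-1])).round(1),'z',M[:,2].round(3),'q',s['qpos'].round(2),'F',s['force'].round(1),'w',s['grip_width'].round(4))
d=p[:2]-[.5235,.02];print('phi',np.degrees(np.arctan2(d[1],d[0]))%360,'r',np.hypot(*d))
E
python3 st.py
```

```text
Traceback (most recent call last):
  File "st.py", line 3, in <module>
    print('t',s['time'],'p',p.round(4),'jaw',np.degrees(np.arctan2(*(-M[:2,1])[::-1])).round(1),'z',M[:,2].round(3),'q',s['qpos'].round(2),'F',s['force'].round(1),'w',s['grip_width'].round(4))
                                                                                                                                                                       ^^^^^^^^^^^^^^^^^^^^^
AttributeError: 'float' object has no attribute 'round'
```

Request:
move_arm --pt "0.5 0.005 0.065 0 0 0 0" --pt "0.5 0 0.01 0 0 0 0" --pt "0.5 0 0 0 0 0 0"

```text
time: 3.15
tool_pos: [0.4585, 0.0657, 0.2064]
ee_rot: [-0.003, 0.959, -0.284, 0.003]
force: [0.4, 0.5, -1.0]
grip_width: 0.0427
```

```bash
sed -i "s/s\['grip_width'\].round(4)/s['grip_width']/" st.py; python3 st.py
```

```text
t 3.15 p [0.4585 0.0657 0.2064] jaw 57.0 z [ 0.008  0.004 -1.   ] q [-0.07  0.31 -0.2   2.2   0.1   0.63 -2.5 ] F [ 0.4  0.5 -1. ] w 0.042667654065879676
phi 144.8710590482991 r 0.07941637283148546
```

Request:
move_arm --pt "0.5 -0.01 -0.015 -0.15 0 0 0" --pt "0.5 0 0 -0.15 0 0 0" --pt "0.5 0 0 -0.15 0 0 0" --pt "0.5 0 0 -0.1 0 0 0" --pt "0.5 0 0 -0.05 0 0 0" --pt "0.5 0 0 0 0 0 0"

```text
time: 3.9
tool_pos: [0.4611, 0.0639, 0.0869]
ee_rot: [-0.005, 0.959, -0.284, 0.008]
force: [0.3, -0.0, 0.8]
grip_width: 0.0428
```

```bash
python3 st.py
```

```text
t 3.9 p [0.4611 0.0639 0.0869] jaw 57.0 z [ 0.019  0.006 -1.   ] q [-0.14  0.52 -0.12  2.3   0.2   0.32 -2.58] F [ 0.3 -0.   0.8] w 0.042792629642803774
phi 144.8897187707118 r 0.07630658593722378
```

Request:
move_arm --pt "0.5 -0.009 -0.013 0 0 0 0.35" --pt "0.5 -0.009 -0.013 0 0 0 0.35" --pt "0.5 -0.009 -0.013 0 0 0 0.35" --pt "0.5 -0.009 -0.013 0 0 0 0.35" --pt "0.5 -0.009 -0.013 0 0 0 0.35" --pt "0.5 -0.009 -0.013 0 0 0 0.35"

```text
time: 4.65
tool_pos: [0.4561, 0.0519, 0.0899]
ee_rot: [-0.012, 0.985, -0.174, 0.014]
force: [3.8, 6.9, -4.9]
grip_width: 0.0425
```

```bash
python3 st.py
```

```text
t 4.65 p [0.4561 0.0519 0.0899] jaw 70.0 z [ 0.033  0.019 -0.999] q [-0.06  0.51 -0.19  2.31  0.28  0.3  -2.41] F [ 3.8  6.9 -4.9] w 0.042450285778285496
phi 154.68126813895782 r 0.0745637940629139
```

Request:
move_arm --pt "0.5 -0.01 -0.015 -0.003 -0.03 0.06 0.35" --pt "0.5 -0.01 -0.015 -0.003 -0.03 0.06 0.35" --pt "0.5 -0.01 -0.015 -0.003 -0.03 0.06 0.35" --pt "0.5 -0.009 -0.016 -0.003 -0.03 0.06 0.35" --pt "0.5 -0.008 -0.016 -0.003 -0.03 0.06 0.35"

```text
time: 5.28
tool_pos: [0.4601, 0.0521, 0.0896]
ee_rot: [-0.017, 0.997, -0.075, 0.012]
force: [2.1, 7.8, -2.0]
grip_width: 0.0426
```

```bash
python3 st.py
```

```text
t 5.275 p [0.4601 0.0521 0.0896] jaw 81.4 z [ 0.027  0.033 -0.999] q [ 0.01  0.52 -0.27  2.3   0.34  0.32 -2.27] F [ 2.1  7.8 -2. ] w 0.042592094682277044
phi 153.14034760812797 r 0.07101864198824115
```

The 3.5 mm steps stall at about 8 N. The arm is compliant, roughly 2 N/mm, so I'll use larger steps.

Request:
move_arm --pt "0.5 -0.02 -0.027 -0.005 -0.08 0.08 0" --pt "0.5 -0.02 -0.027 -0.005 -0.08 0.08 0" --pt "0.5 -0.02 -0.027 -0.005 -0.08 0.08 0"

```text
time: 5.65
tool_pos: [0.4575, 0.0481, 0.0896]
ee_rot: [-0.014, 0.997, -0.068, 0.011]
force: [1.0, 7.4, 3.9]
grip_width: 0.0427
```

```bash
python3 st.py
```

```text
t 5.65 p [0.4575 0.0481 0.0896] jaw 82.2 z [ 0.025  0.027 -0.999] q [ 0.01  0.52 -0.27  2.31  0.35  0.32 -2.26] F [1.  7.4 3.9] w 0.04272493095378556
phi 156.9230312165525 r 0.07170513579384605
```

Request:
move_arm --pt "0.5 -0.03 -0.035 -0.005 -0.1 0.1 0.1" --pt "0.5 -0.03 -0.035 -0.005 -0.1 0.1 0.1" --pt "0.5 -0.03 -0.035 -0.005 -0.1 0.1 0.1" --pt "0.5 -0.03 -0.035 -0.005 -0.1 0.1 0.1"

```text
time: 6.15
tool_pos: [0.4509, 0.0348, 0.09]
ee_rot: [-0.006, 0.999, -0.04, 0.01]
force: [4.6, 5.5, 1.2]
grip_width: 0.0429
```

```bash
python3 st.py; python3 - <<'E'
from h import *
c,P,f,T=grab('top');save('t2.png',cv2.resize(c[150:250,150:290],None,fx=5,fy=5,interpolation=cv2.INTER_CUBIC))
E
```

```text
t 6.15 p [0.4509 0.0348 0.09  ] jaw 85.4 z [ 0.021  0.011 -1.   ] q [ 0.03  0.51 -0.26  2.32  0.39  0.33 -2.22] F [4.6 5.5 1.2] w 0.042930727945916076
phi 168.48153038118733 r 0.07407011358325215
```

View pics/t2.png

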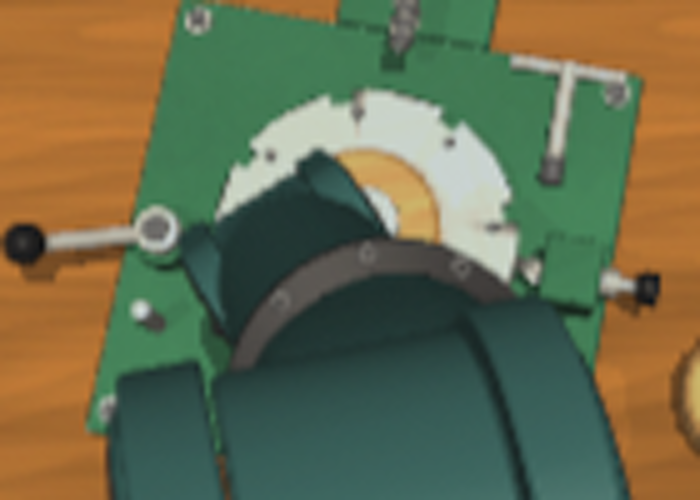

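Picture: the table has turned about 13° so far and the bolt is still on the rim. The handle trails the tool centre by 10 mm, so the tool must reach about φ = 194°.

Request:
move_arm --pt "0.5 -0.022 -0.036 -0.005 -0.06 0.1 0.3" --pt "0.5 -0.022 -0.036 -0.005 -0.06 0.1 0.3" --pt "0.5 -0.02 -0.036 -0.005 -0.06 0.1 0.3" --pt "0.5 -0.018 -0.036 -0.005 -0.06 0.1 0.3"

```text
time: 6.7
tool_pos: [0.4477, 0.0199, 0.0898]
ee_rot: [-0.005, 1.0, 0.029, 0.004]
force: [1.4, 7.5, 3.0]
grip_width: 0.0429
```

```bash
python3 st.py
```

```text
t 6.7 p [0.4477 0.0199 0.0898] jaw 93.4 z [ 0.009  0.01  -1.   ] q [ 0.1   0.52 -0.31  2.32  0.43  0.35 -2.09] F [1.4 7.5 3. ] w 0.042889501782906056
phi 180.06303888438967 r 0.07583353178896618
```

Request:
move_arm --pt "0.5 -0.015 -0.036 -0.003 -0.03 0.05 0.1" --pt "0.5 -0.013 -0.036 -0.003 -0.03 0.05 0.1" --pt "0.5 -0.01 -0.036 -0.003 -0.03 0.05 0.1" --pt "0.5 -0.006 -0.032 -0.003 0 0 0.1"

```text
time: 7.2
tool_pos: [0.4466, 0.0053, 0.0895]
ee_rot: [-0.01, 0.998, 0.059, 0.007]
force: [-1.2, 7.0, 2.4]
grip_width: 0.0427
```

```bash
python3 st.py
```

```text
t 7.2 p [0.4466 0.0053 0.0895] jaw 96.7 z [ 0.012  0.022 -1.   ] q [ 0.16  0.52 -0.34  2.32  0.45  0.34 -2.02] F [-1.2  7.   2.4] w 0.042688396803903066
phi 190.84900886597572 r 0.07832310111642563
```

Request:
move_arm --pt "0.5 -0.003 -0.034 -0.003 -0.05 0.05 0.1" --pt "0.5 0 -0.03 -0.003 0 0 0"

```text
time: 7.45
tool_pos: [0.4468, -0.0023, 0.0891]
ee_rot: [-0.012, 0.998, 0.067, 0.006]
force: [-3.0, 16.7, 6.1]
grip_width: 0.0429
```

```bash
python3 st.py; python3 - <<'E'
from h import *
c,P,f,T=grab('top');a=cv2.resize(c[175:225,225:290],None,fx=6,fy=6,interpolation=cv2.INTER_CUBIC)
c,P,f,T=grab('side');b=cv2.resize(c[175:265,200:300],None,fx=4,fy=4,interpolation=cv2.INTER_CUBIC)
H=max(a.shape[0],b.shape[0]);im=np.zeros((H,a.shape[1]+b.shape[1],3),np.uint8);im[:a.shape[0],:a.shape[1]]=a;im[:b.shape[0],a.shape[1]:]=b
save('t3.png',im)
E
```

```text
t 7.45 p [ 0.4468 -0.0023  0.0891] jaw 97.7 z [ 0.011  0.024 -1.   ] q [ 0.19  0.52 -0.35  2.32  0.46  0.35 -1.99] F [-3.  16.7  6.1] w 0.042926257988033345
phi 196.19951482603258 r 0.0798495146652458
```

View pics/t3.png

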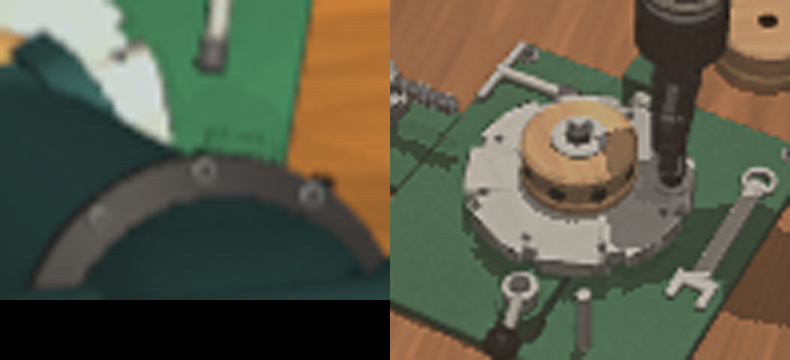

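The force jump to 17 N at about 0.84 rad means the bolt has dropped in and the table is at the far end of its play. Now I'll back off so the other pad meets the handle gently.

Request:
move_arm --pt "0.5 -0.002 0.02 0 -0.1 0.05 0" --pt "0.5 -0.002 0.02 0 -0.1 0.05 0" --pt "0.5 -0.002 0.02 0 0 0 0" --pt "0.5 -0.002 0.02 0 0 0 0" --pt "0.5 0 0.012 0 0 0 0"

```text
time: 8.18
tool_pos: [0.4438, 0.014, 0.0887]
ee_rot: [0.0, 0.998, 0.067, -0.001]
force: [-0.1, 0.2, 0.5]
grip_width: 0.0426
```

```bash
python3 st.py
```

```text
t 8.175 p [0.4438 0.014  0.0887] jaw 97.6 z [-0.002 -0.001 -1.   ] q [ 0.11  0.52 -0.32  2.32  0.46  0.36 -2.04] F [-0.1  0.2  0.5] w 0.04256008977641193
phi 184.31086793703437 r 0.07992301928548606
```

Request:
move_arm --pt "0.5 0 0.015 0 0 0 0" --pt "0.5 0 0.015 0 0 0 0" --pt "0.5 0 0.016 0 0 0 0"

```text
time: 8.55
tool_pos: [0.443, 0.0208, 0.0886]
ee_rot: [0.002, 0.998, 0.065, -0.003]
force: [-0.7, -5.8, 0.5]
grip_width: 0.0428
```

Request:
move_arm --pt "0.5 0 0.018 0 0 0 0"

```text
time: 8.68
tool_pos: [0.4424, 0.0233, 0.0885]
ee_rot: [0.003, 0.998, 0.065, -0.003]
force: [-0.9, -4.4, 2.2]
grip_width: 0.0426
```

Request:
move_arm --pt "0.5 0 0.02 0 0 0 0"

```text
time: 8.8
tool_pos: [0.442, 0.0248, 0.0885]
ee_rot: [0.005, 0.998, 0.064, -0.004]
force: [2.9, -12.9, 0.4]
grip_width: 0.0422
```

Request:
move_arm --pt "0.5 0 0.022 0 0 0 0"

```text
time: 8.93
tool_pos: [0.4419, 0.0248, 0.0884]
ee_rot: [0.008, 0.998, 0.062, -0.006]
force: [3.9, -16.3, -1.0]
grip_width: 0.0427
```

The table has stopped solidly at about 16 N. I'll hold steady at this push.

Request:
move_arm --pt "0.5 0 0.021 0 0 0 0" --pt "0.5 0 0.021 0 0 0 0" --pt "0.5 0 0.021 0 0 0 0" --pt "0.5 0 0.021 0 0 0 0"

```text
time: 9.43
tool_pos: [0.442, 0.0239, 0.0879]
ee_rot: [0.02, 0.998, 0.054, -0.01]
force: [2.5, -11.6, -1.4]
grip_width: 0.0429
```

```bash
python3 st.py
```

```text
t 9.425 p [0.442  0.0239 0.0879] jaw 96.2 z [-0.017 -0.041 -0.999] q [ 0.03  0.52 -0.28  2.31  0.47  0.39 -2.12] F [  2.5 -11.6  -1.4] w 0.04294849999114879
phi 177.230102566586 r 0.08158566728998869
```

Request:
move_arm --pt "0.5 0 0.022 0 0.1 -0.04 0"

```text
time: 9.55
tool_pos: [0.4422, 0.0241, 0.0879]
ee_rot: [0.018, 0.998, 0.052, -0.008]
force: [2.4, -13.1, 2.5]
grip_width: 0.043
```

Request:
move_arm --pt "0.5 0 0.023 0 0.12 -0.05 0"

```text
time: 9.68
tool_pos: [0.4424, 0.0243, 0.088]
ee_rot: [0.015, 0.999, 0.05, -0.006]
force: [2.0, -12.5, 2.3]
grip_width: 0.0431
```

Request:
move_arm --pt "0.5 0 0.024 0 0.12 -0.05 0"

```text
time: 9.8
tool_pos: [0.4426, 0.0246, 0.0881]
ee_rot: [0.012, 0.999, 0.048, -0.004]
force: [2.4, -13.8, 2.1]
grip_width: 0.043
```

Request:
move_arm --pt "0.5 0 0.027 0 0.12 -0.05 0" --pt "0.5 0 0.027 0 0.1 -0.05 0"

```text
time: 10.05
tool_pos: [0.443, 0.0249, 0.0883]
ee_rot: [0.008, 0.999, 0.043, -0.001]
force: [3.0, -14.3, 2.2]
grip_width: 0.0428
```

Request:
move_arm --pt "0.5 0 0.027 0 0.08 -0.05 0" --pt "0.5 0 0.027 0 0.08 -0.05 0"

```text
time: 10.3
tool_pos: [0.4435, 0.0249, 0.0883]
ee_rot: [0.007, 0.999, 0.038, 0.003]
force: [2.4, -14.9, 0.2]
grip_width: 0.043
```

The notch is seated and was held at about 15 N. I'll back off to centre, lift clear, and turn the tool for the clamp knob.

Request:
move_arm --pt "0.5 0 -0.02 0 0 0 0" --pt "0.5 0 -0.03 0 0 0 0" --pt "0.5 0 0 0 0 0 0"

```text
time: 10.68
tool_pos: [0.4448, 0.0171, 0.0885]
ee_rot: [0.005, 0.999, 0.039, 0.005]
force: [-0.1, 0.5, 0.9]
grip_width: 0.043
```

```bash
python3 st.py; python3 - <<'E'
from h import *
d=np.load('w1.npz');P=d['P'];c=d['c']
# pin near pivot
m=(np.hypot(P[...,0]-.475,P[...,1]-.165)<.03)&(P[...,2]>.022);q=P[m];print('pin',len(q));print(np.round(q[np.argsort(-q[:,2])][:8],3))
E
```

```text
t 10.675 p [0.4448 0.0171 0.0885] jaw 94.4 z [ 0.01 -0.01 -1.  ] q [ 0.07  0.52 -0.29  2.32  0.46  0.34 -2.11] F [-0.1  0.5  0.9] w 0.04300887047253515
phi 182.1295454711628 r 0.07873376626969324
pin 115
[[0.469 0.159 0.086]
 [0.475 0.158 0.086]
 [0.472 0.165 0.086]
 [0.475 0.161 0.086]
 [0.47  0.158 0.085]
 [0.474 0.164 0.085]
 [0.477 0.166 0.085]
 [0.477 0.161 0.085]]
```

Request:
move_arm --pt "0.5 0 0 0.15 0 0 0" --pt "0.5 0 0 0.25 0 0 0" --pt "0.5 0 0 0.2 0 0 0" --pt "0.5 0.021 0.064 0 0 0 1" --pt "0.5 0.021 0.064 0 0 0 1" --pt "0.5 0.021 0.064 0 0 0 1" --pt "0.5 0.021 0.064 0 0 0 1" --pt "0.5 0.021 0.064 0 0 0 1" --pt "0.5 0.021 0.064 0 0 0 1" --pt "0.5 0.021 0.064 0 0 0 1" --pt "0.5 0.021 0.064 0 0 0 1" --pt "0.5 0.021 0.064 0 0 0 1" --pt "0.5 0.021 0.064 0 0 0 1" --pt "0.5 0.021 0.064 0 0 0 1" --pt "0.5 0.021 0.064 0 0 0 1" --pt "0.5 0.021 0.064 0 0 0 1" --pt "0.5 0.021 0.064 0 0 0 1" --pt "0.5 0.021 0.064 0 0 0 1" --pt "0.5 0.021 0.064 0 0 0 1" --pt "0.5 0.021 0.064 0 0 0 1"

```text
time: 13.18
tool_pos: [0.5098, 0.2628, 0.2131]
ee_rot: [-0.011, 0.595, 0.803, 0.008]
force: [0.3, 0.7, -0.9]
grip_width: 0.0429
```

```bash
python3 st.py; python3 - <<'E'
from h import *
c,P,f,T=grab('top');a=cv2.resize(c[150:250,150:290],None,fx=5,fy=5,interpolation=cv2.INTER_CUBIC);save('t4.png',a)
E
```

```text
t 13.175 p [0.5098 0.2628 0.2131] jaw -163.1 z [-0.008  0.026 -1.   ] q [ 0.12  0.58 -0.94  1.95  0.57  0.9  -0.82] F [ 0.3  0.7 -0.9] w 0.04290653633586359
phi 93.2177160552301 r 0.24320577452191838
```

View pics/t4.png

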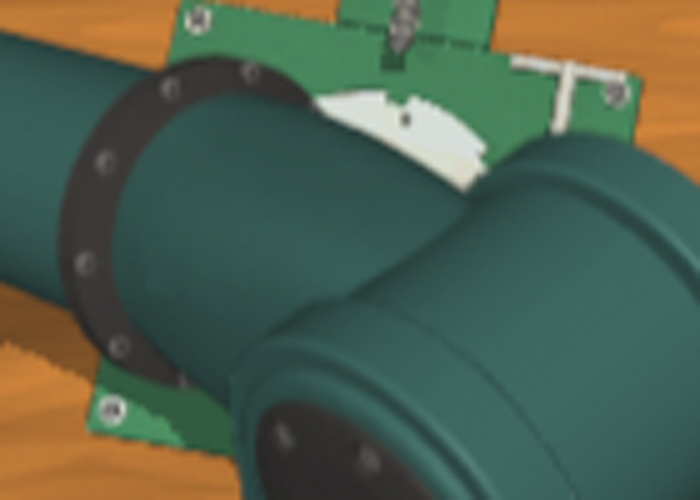

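The arm hides the bolt in that view, so I'll check it after the lever. Next I'll line up over the knob.

Request:
move_arm --pt "0.5 0.012 -0.07 -0.1 0.1 0 -0.5" --pt "0.5 0.012 -0.07 -0.1 0.1 0 -0.3" --pt "0.5 0 0 0 0 0 0"

```text
time: 13.6
tool_pos: [0.5137, 0.2399, 0.173]
ee_rot: [-0.019, 0.626, 0.779, 0.02]
force: [-0.4, 0.9, 0.6]
grip_width: 0.0424
```

```bash
python3 st.py
```

```text
t 13.6 p [0.5137 0.2399 0.173 ] jaw -167.5 z [-0.004  0.054 -0.999] q [ 0.14  0.61 -0.89  2.    0.61  0.79 -0.88] F [-0.4  0.9  0.6] w 0.04235732972341239
phi 92.56240028264666 r 0.22007275981536586
```

Request:
move_arm --pt "0.5 0.005 -0.02 0 -0.4 0 0" --pt "0.5 0.002 -0.01 -0.1 -0.2 0 0" --pt "0.5 0 0 -0.12 -0.05 0 0" --pt "0.5 0 0 -0.12 0 0 0" --pt "0.5 0 0 -0.08 0 0 0" --pt "0.5 0 0 0 0 0 0"

```text
time: 14.35
tool_pos: [0.5152, 0.2396, 0.0871]
ee_rot: [0.004, 0.624, 0.782, -0.004]
force: [-0.3, -0.8, 0.4]
grip_width: 0.0432
```

```bash
python3 st.py
```

```text
t 14.35 p [0.5152 0.2396 0.0871] jaw -167.2 z [ 0.001 -0.012 -1.   ] q [-0.    0.72 -0.74  2.04  0.78  0.7  -1.03] F [-0.3 -0.8  0.4] w 0.04320927486942579
phi 92.16005457648927 r 0.21980310312368817
```

Request:
move_arm --pt "0.5 0 -0.01 -0.07 0 0 0" --pt "0.5 0 -0.01 0 0 0 0" --pt "0.5 -0.04 -0.008 0 0 0 0.4" --pt "0.5 -0.043 -0.011 0 0 0 0.6" --pt "0.5 -0.043 -0.014 0 0 0 0.6" --pt "0.5 -0.043 -0.015 0 0 0 0.6"

```text
time: 15.1
tool_pos: [0.4888, 0.2287, 0.0755]
ee_rot: [0.008, 0.529, 0.849, 0.005]
force: [6.3, 2.0, -4.1]
grip_width: 0.0427
```

```bash
cat >> st.py <<'E'
d=p[:2]-[.531,.155];print('lever: tool th',np.degrees(np.arctan2(d[1],d[0]))%360,'r',np.hypot(*d))
E
python3 st.py
```

```text
t 15.1 p [0.4888 0.2287 0.0755] jaw -153.9 z [ 0.018 -0.001 -1.   ] q [ 0.02  0.72 -0.77  2.12  0.88  0.65 -0.92] F [ 6.3  2.  -4.1] w 0.04271590061123558
phi 99.4454387824931 r 0.2115657138654963
lever: tool th 119.80749826169297 r 0.08493412471648105
```

Request:
move_arm --pt "0.5 -0.038 -0.026 0 0 0.05 0.7" --pt "0.5 -0.036 -0.029 0 0 0.05 0.7" --pt "0.5 -0.034 -0.031 0 0 0.05 0.7" --pt "0.5 -0.032 -0.034 0 0 0.05 0.7" --pt "0.5 -0.03 -0.036 0 0 0.05 0.7" --pt "0.5 -0.028 -0.038 0 0 0.05 0.7"

```text
time: 15.85
tool_pos: [0.4631, 0.2057, 0.0825]
ee_rot: [-0.002, 0.326, 0.945, 0.023]
force: [5.8, 5.9, -5.0]
grip_width: 0.0425
```

```bash
python3 st.py
```

```text
t 15.85 p [0.4631 0.2057 0.0825] jaw -128.0 z [ 0.011  0.045 -0.999] q [ 0.15  0.72 -0.89  2.19  0.96  0.64 -0.52] F [ 5.8  5.9 -5. ] w 0.04248247883895593
phi 108.00685585251226 r 0.19529813755676428
lever: tool th 143.22322647343222 r 0.08473765260916666
```

Request:
move_arm --pt "0.5 -0.027 -0.04 -0.02 -0.1 0.03 0.4" --pt "0.5 -0.024 -0.042 -0.02 -0.1 0.03 0.5" --pt "0.5 -0.021 -0.043 -0.02 -0.1 0.03 0.5" --pt "0.5 -0.018 -0.044 -0.015 -0.1 0.03 0.5" --pt "0.5 -0.015 -0.045 -0.01 -0.1 0.03 0.5"

```text
time: 16.48
tool_pos: [0.4582, 0.1936, 0.0796]
ee_rot: [0.006, 0.194, 0.98, 0.033]
force: [2.0, 8.5, -5.5]
grip_width: 0.0428
```

```bash
python3 st.py
```

```text
t 16.475 p [0.4582 0.1936 0.0796] jaw -112.4 z [ 0.024  0.062 -0.998] q [ 0.21  0.74 -0.94  2.22  1.03  0.64 -0.31] F [ 2.   8.5 -5.5] w 0.04278052236585272
phi 110.62567390724818 r 0.18550960078292741
lever: tool th 152.07062145526294 r 0.08245127176396219
```

Request:
move_arm --pt "0.5 -0.022 -0.054 0 -0.2 0.08 0" --pt "0.5 -0.02 -0.055 0 -0.2 0.08 0" --pt "0.5 -0.018 -0.055 0 -0.2 0.05 0.1" --pt "0.5 -0.014 -0.055 0 -0.2 0.05 0.2"

```text
time: 16.98
tool_pos: [0.4489, 0.174, 0.0861]
ee_rot: [0.004, 0.168, 0.986, 0.018]
force: [5.2, 16.4, -11.8]
grip_width: 0.0427
```

```bash
python3 st.py
```

```text
t 16.975 p [0.4489 0.174  0.0861] jaw -109.4 z [ 0.013  0.035 -0.999] q [ 0.24  0.73 -0.96  2.24  1.01  0.67 -0.23] F [  5.2  16.4 -11.8] w 0.04269521217119934
phi 115.84951924904689 r 0.17111678791658708
lever: tool th 166.97416686830132 r 0.08427704083146083
```

Request:
move_arm --pt "0.5 -0.008 -0.045 -0.03 -0.2 0.05 0" --pt "0.5 -0.008 -0.05 -0.03 -0.2 0.05 0"

```text
time: 17.23
tool_pos: [0.4517, 0.1736, 0.0808]
ee_rot: [0.007, 0.161, 0.987, 0.017]
force: [1.3, 11.7, 8.1]
grip_width: 0.0427
```

```bash
python3 st.py
```

```text
t 17.225 p [0.4517 0.1736 0.0808] jaw -108.5 z [ 0.02   0.032 -0.999] q [ 0.23  0.73 -0.95  2.24  1.04  0.67 -0.23] F [ 1.3 11.7  8.1] w 0.0426822483321714
phi 115.06884742355682 r 0.16952447193872106
lever: tool th 166.8350768572745 r 0.08146985193594007
```

Request:
move_arm --pt "0.5 -0.015 -0.06 -0.01 -0.2 0.05 0" --pt "0.5 -0.015 -0.07 -0.01 -0.2 0.05 0"

```text
time: 17.48
tool_pos: [0.4525, 0.1729, 0.0827]
ee_rot: [0.01, 0.152, 0.988, 0.024]
force: [5.2, 22.0, -11.8]
grip_width: 0.0428
```

Request:
move_arm --pt "0.5 -0.015 -0.075 -0.01 -0.2 0.05 0" --pt "0.5 -0.015 -0.075 -0.01 -0.2 0.05 0"

```text
time: 17.73
tool_pos: [0.4537, 0.1726, 0.0854]
ee_rot: [0.012, 0.142, 0.989, 0.036]
force: [4.4, 22.7, -10.9]
grip_width: 0.0427
```

```bash
python3 st.py
```

```text
t 17.725 p [0.4537 0.1726 0.0854] jaw -106.3 z [ 0.033  0.068 -0.997] q [ 0.27  0.73 -0.97  2.25  1.05  0.63 -0.19] F [  4.4  22.7 -10.9] w 0.04272170395854557
phi 114.58658775876592 r 0.16784729694403408
lever: tool th 167.15851540862397 r 0.0793197705592848
```

The lever is solid at 23 N, so it is on its stop. I'll back off, lift and clear the view.

Request:
move_arm --pt "0.5 -0.003 0.0 0 -0.2 0 0" --pt "0.5 -0.005 -0.028 0 -0.2 0.1 0" --pt "0.5 0 0 0 0 0 0"

```text
time: 18.1
tool_pos: [0.4527, 0.1736, 0.088]
ee_rot: [0.011, 0.137, 0.99, 0.022]
force: [1.4, 1.2, -1.3]
grip_width: 0.0426
```

```bash
python3 st.py
```

```text
t 18.1 p [0.4527 0.1736 0.088 ] jaw -105.8 z [ 0.027  0.04  -0.999] q [ 0.25  0.73 -0.98  2.24  1.03  0.67 -0.18] F [ 1.4  1.2 -1.3] w 0.04256656829264267
phi 114.75665916969791 r 0.16916614452278542
lever: tool th 166.63086402550994 r 0.08052303641360918
```

Request:
move_arm --pt "0.5 0.008 0.03 0 0 0 0" --pt "0.5 0.002 0.005 0.0 0 0 0" --pt "0.5 0 0 0.1 0 0 0" --pt "0.5 0 0 0.2 0 0 0" --pt "0.5 0 0 0.25 0 0 0" --pt "0.5 0 0.1 0.25 0 0 0" --pt "0.5 0 0.25 0.1 0 0 0" --pt "0.5 0 0.3 0 0 0 0" --pt "0.5 0 0.3 0 0 0 0" --pt "0.5 0 0.3 0 0 0 0" --pt "0.5 0 0.3 0 0 0 0" --pt "0.5 0 0 0 0 0 0"

```text
time: 19.6
tool_pos: [0.4484, 0.4817, 0.2674]
ee_rot: [0.006, 0.144, 0.99, 0.005]
force: [0.8, -0.1, -0.0]
grip_width: 0.0428
```

```bash
python3 st.py; python3 - <<'E'
from h import *
c,P,f,T=grab('top');K=f['K']
def rect(z,xs,ys):
    X,Y=np.meshgrid(xs,ys,indexing='ij');W=np.stack([X,Y,np.full_like(X,z)],-1)
    C=(W-T[:3,3])@T[:3,:3];u=K[0,0]*C[...,0]/-C[...,2]+K[0,2];v=-K[1,1]*C[...,1]/-C[...,2]+K[1,2]
    return cv2.remap(c,u.astype(np.float32),v.astype(np.float32),cv2.INTER_CUBIC)
save('r5.png',rect(.06,np.arange(.6635,.3835,-.0005),np.arange(.22,-.18,-.0005)))
for n,(x,y),r,lo,hi in(('knob',(.454,.177),.03,.098,.115),('handle',(.444,.013),.03,.13,.15)):
    m=(np.hypot(P[...,0]-x,P[...,1]-y)<r)&(P[...,2]>lo)&(P[...,2]<hi);q=P[m];print(n,len(q),q.mean(0) if len(q) else None)
E
```

```text
t 19.6 p [0.4484 0.4817 0.2674] jaw -106.5 z [ 0.013  0.008 -1.   ] q [-0.22  0.68 -1.06  1.72  0.66  1.14 -0.2 ] F [ 0.8 -0.1 -0. ] w 0.04277802085924178
phi 99.24241024896686 r 0.46781336255053185
lever: tool th 104.19314621370236 r 0.3370279291999579
knob 0 None
handle 39 [0.44675474 0.01331692 0.13626966]
```

View pics/r5.png

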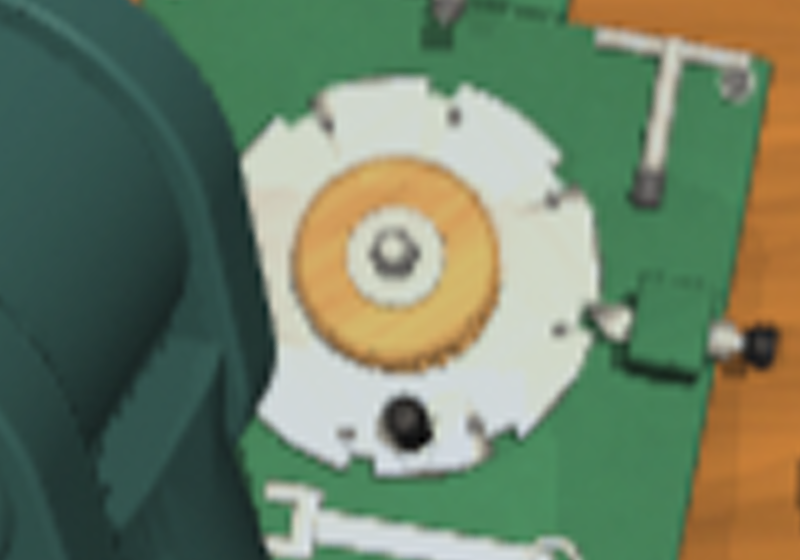

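The bolt tip at (595,315) sits in a notch. The handle is at 185°, so the joint is about 0.78. The arm hides the lever here, so I'll move a little further off and check it with the side camera.

Request:
move_arm --pt "0.5 0.1 0.25 0.1 0 0 0" --pt "0.5 0.1 0.25 0.1 0 0 0" --pt "0.5 0 0 0 0 0 0"

```text
time: 20.02
tool_pos: [0.4915, 0.5695, 0.3024]
ee_rot: [0.007, 0.146, 0.989, -0.006]
force: [-0.4, -0.9, -0.4]
grip_width: 0.043
```

```bash
python3 - <<'E'
from h import *
ims=[]
for n,b in(('top',(140,260,130,290)),('side',(160,280,170,330))):
    c,P,f,T=grab(n);ims.append(cv2.resize(c[b[0]:b[1],b[2]:b[3]],(400,300),interpolation=cv2.INTER_CUBIC))
    m=(np.hypot(P[...,0]-.454,P[...,1]-.177)<.035)&(P[...,2]>.094)&(P[...,2]<.115);q=P[m];print(n,len(q))
    if len(q):
        k=q.mean(0);th=np.degrees(np.arctan2(k[1]-.155,k[0]-.531));print(k,'th',th,'r',np.hypot(k[0]-.531,k[1]-.155),'joint',np.radians(th-101.1))
save('f.png',np.hstack(ims))
E
```

```text
top 59
[0.45532613 0.17943191 0.10342659] th 162.10691596506746 r 0.0795201448930493 joint 1.0647715500779211
side 61
[0.45148264 0.18471945 0.10368899] th 159.50687224283303 r 0.08488966750959283 joint 1.0193922264291215
```

View pics/f.png

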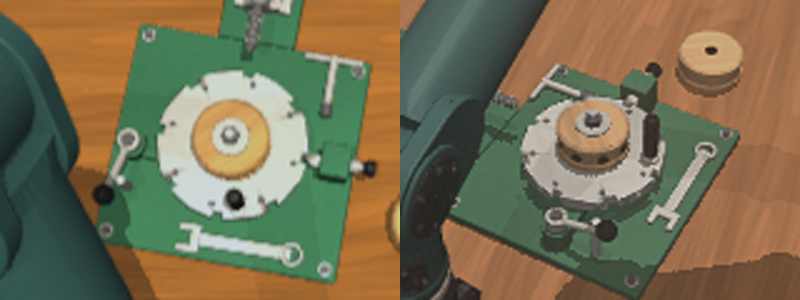

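```bash
python3 -c "
from rig import manip
print(manip.sign_off())"
```

```text
the job is handed in; nothing more can be done
None
```

The table is indexed to the next notch and seated on the bolt, and the clamp lever is at its stop. The job is handed in at about 20 s of the 67 s allowed; no verdict came back.

- **Indexing:** I straddled the handle with the fingers and pushed the table anticlockwise about 0.65 rad. At roughly 0.84 the force jumped to 17 N, which I took as the bolt in the notch and the table at the end of its play.
- **Seating:** I brought the table back in small steps until it stopped solidly. I held the push between about 12 and 16 N, ending at 15 N; the highest reading was about 17 N, under the 25 N limit. The readings come once per move, so a brief peak between them would not show.
- **Clamp:** I swung the lever round until it stopped moving. It took 23 N at the knob with no further movement.

**Last checks:**
- The top view shows the bolt tip in a notch. The handle's position gives a joint angle of about 0.78, against 0.787 wanted.
- The lever lies against its stop pin. From the knob's position I measured 1.06 (top camera) and 1.02 (side camera), against 1.10 nominal. The two disagree by 0.04. I think both are low because of how I estimated the pivot, and I relied on the solid stop and the picture instead.
- The wrench, chuck key and spare hub look unmoved. The arm stayed away from the boring unit and ended clear of everything. I did not check the tray, glue bottle, try square or gouge in the final pictures.

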